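# Fit the feed rollers of the target-card reader

## Robot

A 7-joint arm with a two-finger parallel gripper is mounted at the origin on the work surface. World frame = base frame: x ahead of the robot, y to its left, z up, the work surface at z = 0. Lengths are in m, angles in rad, forces in N, time in s.
With the tool pointing down it reaches from about 0.425 to 0.925 m from the base axis. Payload 6.8 kg.
Tool frame: the origin (TCP) lies on the front face of the gripper's body, between the roots of the fingers; the fingertips stand 73 mm ahead of it and the grasp point (between the pads) lies 54 mm ahead of it; z points along the fingers, y is the direction in which the jaws open and shut (so a half turn about z gives the same grasp; the last joint's range is limited). The gripper opens to 85 mm and grips with 20 to 120 N. Pads are 22 mm wide; open, the fingers measure 114 mm over their backs; the gripper's body (76 mm by 85 mm) begins 54 mm behind the grasp point. The pads swing forward as they close: fully open they stand 13 mm farther back than shut.
Start: joints at [-1.315, 0.477, 0.022, 1.555, -0.011, 1.109, -0.083], TCP at [0.24, 0.631, 0.304] pointing down, gripper open.
Joint ranges: [-2.96, 2.96], [-0.34, 2.1], [-1.41, 1.46], [0.24, 2.44], [-1.37, 4.51], [0.17, 1.92], [-2.96, 2.96]. Speed limits (rad/s): [2.39, 2.39, 3.14, 3.14, 3.14, 3.14, 3.14].

## Interface

Orientations are given as a rotation vector (axis times angle).
In Python, from bench import * gives the robot as it stands.
- The arm moves only by the tool jog_arm, never from a script. Its argument "plan" is a list of rows, each a list of 2 entries, a list of its own where there are three numbers: the shift along the world's x, y, z in cm, then the turn about the world's z in rad. In form: [[[tx, ty, tz], twist], ...]. A call has 1 to 12 rows; each row shifts and turns the commanded pose from where the row before left it; what a row does not reach is not made up. A row lasts 1/10 s, in which the tool goes at most 50 mm and 8.59 degrees, less where a joint would pass 70% of its speed; a pose out of reach is approached as far as the arm can. A call is refused whole if a number of a shift passes 5 or a number of a turn 0.15, either way. A call with a gripper value outside its range is refused whole. "hand" is the finger opening in cm, from 0 to 8.54, set as the call begins (left out, the last holds). The fingers move at their own pace and stop on an object; "grip_force" is the grip in N (left out, the last holds). Time passes only in rows, so rows that do not move let the fingers close. It gives the time, the measured TCP pose, the force and the opening at its end, in the units of the state.
- get_obs(): the state, without advancing time (a new reading comes with each control period).
- grab_frame(name): name is "side" or "top" or "wrist"; returns the picture (400x640x3 uint8, red, green, blue); there is no depth.
- get_calibration(name): a dict with "intrinsics" (3x3 intrinsics, pixels), "xyz" and "orientation" of the camera in the world. Camera axes: x right, y down, z forward; pixel columns grow to the right and rows downward; lengths in m; the calibration is good to about 2 mm. A picture is of the moment at which its call begins: read the wrist's pose just before it. get_calibration takes no time and is no camera call; for the wrist camera it gives the pose at the moment of the call.
- hand_in(): hands the job in, once; it reports no verdict.
The state is a dict: "clock": time; "joints": joint angles; "qvel": joint speeds; "tau": joint torques, N m; "tcp_pos": TCP position; "orientation": TCP orientation; "contact_force": force on the tool from outside, world axes, zero at the start; "moment": the same for the moment, N m; "grip_width": finger opening in m.
Only numpy, scipy, OpenCV 4.12 (cv2) and the standard library are available. Lean on these libraries where they do the work, as an engineer would, in place of code of your own. Each camera call takes 0.05 s, during which the arm holds its last target. There are 200 camera calls.

## Task

The card reader on the score desk needs its feed rollers: swing the lid of the grey case up past its balance point so that it stays open by itself, then take out every roller in it and push each one fully home on a shaft of its own on the reader, past the sprung balls until it clicks down onto its shoulder. When all are on, lower the case lid gently until it is shut, without letting it slam, and leave the other things on the desk where they are.

Things in the scene. Friction and masses are not known exactly. Their poses are not given: they have to be found in the camera images.
- case: Grey instrument case, fixed to the desk. Lower shell 160 (x) x 320 (y) x 40 mm high, walls 6 mm, inner floor 6 mm above the desk, no dividers, but a grey foam strip 30 mm wide, 36 mm high along the hinge side. Origin: centre of the underside. Its x axis points from the front (handle side, towards the robot) to the hinge side. The closed case is 76 mm high.
- lid_hinge (a point): Middle of the case lid's hinge line, 80 mm behind the case origin (+x of the case) and 40.5 mm above the desk. The hinge runs along the case's y axis.
- lid (a joint): Angle of the lid about the hinge, rad: 0 shut, growing as the front edge swings up and back, stop at 1.65. It balances at about 1.3: below that it falls shut, above it falls open onto the stop and stays there. The lid is a shell 160 x 320 x 35 mm of 0.4 kg with a lightly damped hinge.
- lid_handle (a point): Middle of the black handle on the lid's front: a round bar 12 mm thick, 100 mm long along the case's y, held 45 mm out from the lid's front face by a leg at each end. Lid shut: bar 56.5 mm above the desk, 205 mm in front of the hinge line. Lid open: the lid's topmost edge, about 244 mm up. It can be pinched from above in both positions and turns between the pads as the lid swings.
- reader: Card reader, fixed to the desk: white deck 140 (x) x 330 (y) x 30 mm with four upright steel shafts in a row along its y axis, 80 mm apart, and a sloped console with keys behind (+x), from 80 mm to 175 mm behind the shaft row, up to 85 mm high. Origin: centre of the deck's underside, under the middle of the shaft row. The reader and the case may change sides.
- shaft0 (a point): Shaft 1 of 4 (120 mm along the reader's y): point on its axis, on top of its 36 mm shoulder disc, 36 mm above the desk, where a roller's lower face rests. Shaft 20 mm across, 86 mm tall, top 14 mm tapered to 8 mm. Two sprung balls (radius 7, 65.5 mm up) stand 3.5 mm out to +y and -y; a roller needs about 10 N to pass and they spring out just above its top when home.
- shaft1 (a point): Shaft 2 of 4 (40 mm along the reader's y): point on its axis, on top of its 36 mm shoulder disc, 36 mm above the desk, where a roller's lower face rests. Shaft 20 mm across, 86 mm tall, top 14 mm tapered to 8 mm. Two sprung balls (radius 7, 65.5 mm up) stand 3.5 mm out to +y and -y; a roller needs about 10 N to pass and they spring out just above its top when home.
- shaft2 (a point): Shaft 3 of 4 (-40 mm along the reader's y): point on its axis, on top of its 36 mm shoulder disc, 36 mm above the desk, where a roller's lower face rests. Shaft 20 mm across, 86 mm tall, top 14 mm tapered to 8 mm. Two sprung balls (radius 7, 65.5 mm up) stand 3.5 mm out to +y and -y; a roller needs about 10 N to pass and they spring out just above its top when home.
- shaft3 (a point): Shaft 4 of 4 (-120 mm along the reader's y): point on its axis, on top of its 36 mm shoulder disc, 36 mm above the desk, where a roller's lower face rests. Shaft 20 mm across, 86 mm tall, top 14 mm tapered to 8 mm. Two sprung balls (radius 7, 65.5 mm up) stand 3.5 mm out to +y and -y; a roller needs about 10 N to pass and they spring out just above its top when home.
- roller0: Feed roller standing upright in the case (or absent): black rubber tyre on an aluminium hub, outside diameter 56 mm, 60 mm tall, bore 23 mm right through, either end up, 0.11 to 0.2 kg. Origin: centre of its lower face on the axis, z along the axis. It stands 26 mm above the lower shell's rim.
- roller1: Feed roller standing upright in the case (or absent): black rubber tyre on an aluminium hub, outside diameter 56 mm, 60 mm tall, bore 23 mm right through, either end up, 0.11 to 0.2 kg. Origin: centre of its lower face on the axis, z along the axis. It stands 26 mm above the lower shell's rim.
- roller2: Feed roller standing upright in the case (or absent): black rubber tyre on an aluminium hub, outside diameter 56 mm, 60 mm tall, bore 23 mm right through, either end up, 0.11 to 0.2 kg. Origin: centre of its lower face on the axis, z along the axis. It stands 26 mm above the lower shell's rim.
- roller3: Feed roller standing upright in the case (or absent): black rubber tyre on an aluminium hub, outside diameter 56 mm, 60 mm tall, bore 23 mm right through, either end up, 0.11 to 0.2 kg. Origin: centre of its lower face on the axis, z along the axis. It stands 26 mm above the lower shell's rim.
- mug: White mug with a handle, 76 mm across, 85 mm high; a bystander, to be left alone. Origin: centre of its underside.
- stapler: Stapler, 150 mm long, about 55 mm high; a bystander, to be left alone. Origin: centre of its underside.
- penpot: Black pen pot, 72 mm across, 150 mm high with pens; a bystander, to be left alone. Origin: centre of its underside.
- calculator: Desk calculator, 150 x 85 x 18 mm; a bystander, to be left alone. Origin: centre of its underside.

How it is judged:
By the outcome, as a careful person would: the job done as asked, in the order asked, and still so for the second after the job is handed in, with the robot touching nothing.
Of roller0, roller1, roller2, roller3 only 2 to 4 are there at a start; the rules pass over those that are not, and their reading is None.
At some moment in a run one of roller0, roller1, roller2, roller3 may be knocked a few centimetres aside while the robot is not near it.
It also fails if it takes over 210 s, if anything falls off the work surface, if the arm or the gripper's body presses on something with over 40 N, if the wrist force passes 120 N, or if a joint passes its speed limit or range.

## Working session

There is one attempt and no reset: what is moved stays moved. The work goes in short steps, Python scripts to look and compute and a tool call to move; the robot and the scene stay as the last step left them, time stands still between calls to the robot, and variables do not carry over. Pictures are saved under pics/ and viewed, about 12 in all and at most 16, crops included, and the job is handed in when it is done.

Besides the shell and the picture viewer there is one more tool, called after "Request:" in YAML: its name, and indented under it one key for each argument. jog_arm: Moves the arm, as the interface text tells. Its arguments: {"type":"object","properties":{"plan":{"type":"array","items":{"type":"array"}},"hand":{"type":"number"},"grip_force":{"type":"number"}},"required":["plan"]}

```bash
mkdir -p pics; ls; python3 - <<'E'
from bench import *
import cv2
for n in("side","top"):
    f=grab_frame(n); cv2.imwrite(f"pics/{n}0.png",f[:,:,::-1]); print(n,get_calibration(n))
print(get_calibration("wrist")); print(get_obs())
E
```

```text
pics
side {'intrinsics': array([[360.91807959,   0.        , 320.10477411],
       [  0.        , 360.91807959, 197.13515634],
       [  0.        ,   0.        ,   1.        ]]), 'xyz': array([ 0.11277513, -0.50578756,  0.89622223]), 'orientation': array([-2.33300838,  0.8646938 , -0.28479699])}
top {'intrinsics': array([[422.68041645,   0.        , 318.05622311],
       [  0.        , 422.68041645, 203.87302721],
       [  0.        ,   0.        ,   1.        ]]), 'xyz': array([0.47901949, 0.01569115, 1.23356723]), 'orientation': array([-2.19069632,  2.19712607, -0.05053092])}
{'intrinsics': array([[307.26808955,   0.        , 318.8747734 ],
       [  0.        , 307.26808955, 192.05048098],
       [  0.        ,   0.        ,   1.        ]]), 'xyz': array([0.17169581, 0.65803899, 0.37340314]), 'orientation': array([2.37875432, 1.64094535, 0.24100005])}
{'clock': 0.1, 'joints': array([-1.31509734,  0.47771573,  0.02234825,  1.55631162, -0.01147541,
        1.10932178, -0.08307947]), 'qvel': array([-0.00117624, -0.00038849,  0.00112906, -0.00235558, -0.00065375,
       -0.00193207,  0.00036533]), 'tau': array([ 4.35507274e-03, -5.97751629e+01,  1.61359034e+00, -2.81951487e+01,
        1.28138877e-02,  5.12026323e-03,  8.02646696e-06]), 'tcp_pos': array([0.24004969, 0.63044343, 0.30304141]), 'orientation': array([-5.68207509e-01, -3.08962373e+00,  2.54604395e-03]), 'contact_force': array([-0.14814864, -0.54241235,  0.08150878]), 'moment': array([-0.01956051, -0.04233949,  0.00351511]), 'grip_width': 0.0855370400610515}
```

View pics/top0.png

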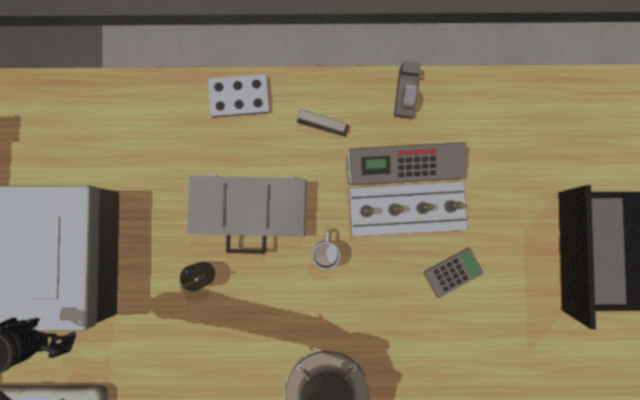

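View pics/side0.png

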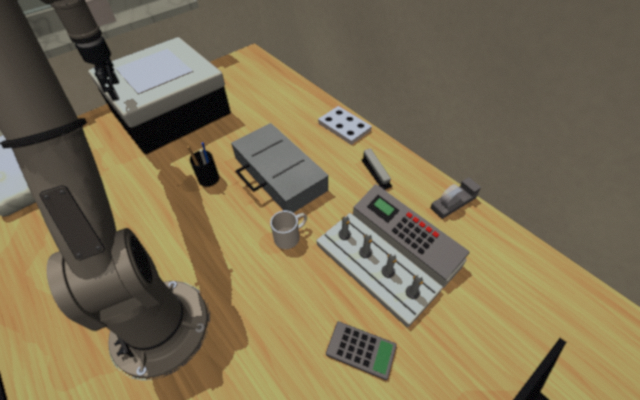

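The top view shows the case at about (247,206) with its handle bar at (228–266,250). The reader is on the right, with its deck around (408,210) and shafts at (366..450,208). The mug is at (326,255), between the two. The pen pot is at (198,276), close to the handle's left end.

```bash
cat > h.py <<'E'
from bench import *
import cv2, numpy as np
from scipy.spatial.transform import Rotation as R
def rays(c,px):
    px=np.atleast_2d(px).astype(float)
    d=np.c_[px,np.ones(len(px))]@np.linalg.inv(c["intrinsics"]).T
    return c["xyz"], R.from_rotvec(c["orientation"]).apply(d)
def onto(c,px,z):
    o,d=rays(c,px); return o+d*((z-o[2])/d[:,2])[:,None]
def proj(c,P):
    q=R.from_rotvec(c["orientation"]).inv().apply(np.atleast_2d(P)-c["xyz"])@c["intrinsics"].T
    return q[:,:2]/q[:,2:]
def two(c1,p1,c2,p2):
    o1,d1=rays(c1,p1);o2,d2=rays(c2,p2);out=[]
    for a,b in zip(d1,d2):
        t=np.linalg.lstsq(np.c_[a,-b],o2-o1,rcond=None)[0]
        out.append(np.r_[(o1+a*t[0]+o2+b*t[1])/2,np.linalg.norm(o1+a*t[0]-o2-b*t[1])])
    return np.array(out)
def snap(n,name):
    c=get_calibration(n); f=grab_frame(n); cv2.imwrite(f"pics/{name}.png",f[:,:,::-1]); 
    return c,f
E
python3 - <<'E'
from h import *
np.set_printoptions(precision=4,suppress=True)
t=get_calibration("top");s=get_calibration("side")
print("case top",onto(t,[(188,178),(305,178),(304,236),(189,233)],.076))
print("handle",onto(t,[(228,251),(266,251)],.0565), two(t,[(228,251),(266,251)],s,[(236,171),(262,189)]))
print("deck",onto(t,[(349,190),(465,183),(467,232),(352,236)],.03))
print("mug,pot",onto(t,[(326,255),(326,235)],.085),onto(t,[(198,276)],.15))
E
```

```text
case top [[0.6097 0.3785 0.076 ]
 [0.6086 0.0562 0.076 ]
 [0.4495 0.0591 0.076 ]
 [0.4585 0.3738 0.076 ]]
handle [[0.408  0.2709 0.0565]
 [0.4078 0.1654 0.0565]] [[0.4075 0.2714 0.0558 0.0013]
 [0.4169 0.1589 0.0599 0.0213]]
deck [[ 0.579  -0.0678  0.03  ]
 [ 0.5979 -0.3989  0.03  ]
 [ 0.4584 -0.4017  0.03  ]
 [ 0.448  -0.0754  0.03  ]]
mug,pot [[ 0.3983 -0.0006  0.085 ]
 [ 0.4523 -0.0008  0.085 ]] [[0.3505 0.3266 0.15  ]]
```

Request:
jog_arm:
  plan:
    - [[1.7,-4.2,0],-0.12]
    - [[1.7,-4.2,0],-0.12]
    - [[1.7,-4.2,0],-0.12]
    - [[1.7,-4.2,0],-0.12]
    - [[1.7,-4.2,0],-0.12]
    - [[1.7,-4.2,0],-0.12]
    - [[1.7,-4.2,0],-0.12]
    - [[1.7,-4.2,0],-0.12]
    - [[1.7,-4.2,0],-0.12]
    - [[1.5,-4.2,0],-0.12]
    - [[0,0,0],0]
    - [[0,0,0],0]
  hand: 3.5

```text
clock: 1.3
tcp_pos: [0.4083, 0.2101, 0.3039]
orientation: [-2.215, -2.227, -0.0]
contact_force: [-0.2, -0.4, 0.4]
grip_width: 0.0351
```

```bash
python3 - <<'E'
from h import *
o=get_obs();print(o['tcp_pos'],R.from_rotvec(o['orientation']).as_matrix()[:,1],o['joints'])
c,f=snap("wrist","w1");print(c)
print(proj(c,[[.408,.218,.0565],[.408,.27,.0565],[.408,.165,.0565],[.61,.218,.076]]))
E
```

```text
[0.40825733 0.21010779 0.30386766] [ 9.99985539e-01  5.37313048e-03 -2.25674194e-04] [-0.97969041  0.11278214  0.40236082  2.07205184 -0.05404245  0.96640673
 -0.54351633]
{'intrinsics': array([[307.26808955,   0.        , 318.8747734 ],
       [  0.        , 307.26808955, 192.05048098],
       [  0.        ,   0.        ,   1.        ]]), 'xyz': array([0.40804648, 0.28483013, 0.37427243]), 'orientation': array([2.84990417e+00, 8.31258566e-03, 2.45776703e-03])}
[[318.19610942 166.05654966]
 [318.47170886 115.2115903 ]
 [317.94024235 213.26111023]
 [521.40338641 171.26222683]]
```

View pics/w1.png

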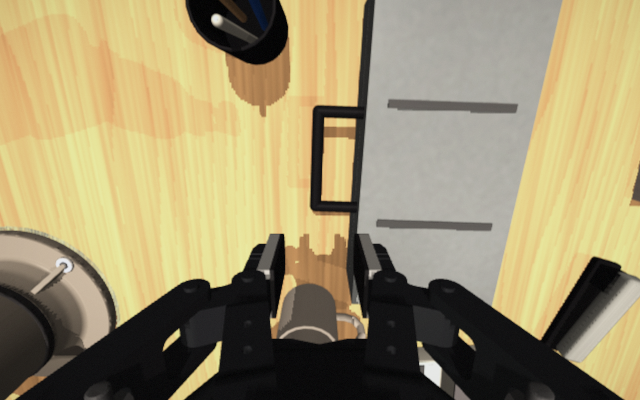

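The bar runs from about (319,112) to (315,206) in the wrist view, which agrees with the top view. The case looks slightly yawed. Next I'll calculate the yaw and hinge line.

```bash
python3 - <<'E'
from h import *
np.set_printoptions(precision=4,suppress=True)
c=get_calibration("wrist"); f=cv2.imread("pics/w1.png").astype(int)
bar=[];mx=f.max(2)
for v in range(122,200,6):
    u=np.where(mx[v,295:338]<60)[0]+295
    if len(u): bar.append((u.mean(),v))
P=onto(c,bar,.0565); k=np.polyfit(P[:,1],P[:,0],1); print("bar x at .218",np.polyval(k,.218),"slope",k[0])
# lid right (hinge) top edge: grey vs wood
sat=f.max(2)-f.min(2); e=[]
for v in range(5,240,10):
    u=np.where(sat[v,400:600]<25)[0]
    if len(u): e.append((u.max()+400,v))
Q=onto(c,e,.076);k=np.polyfit(Q[:,1],Q[:,0],1);r=Q[:,0]-np.polyval(k,Q[:,1]);Q=Q[abs(r)<.004];k=np.polyfit(Q[:,1],Q[:,0],1)
print("hinge edge x at .218",np.polyval(k,.218),"slope",k[0],len(Q))
print(onto(c,[(319,107),(314,210)],.0565))
E
```

```text
bar x at .218 0.4056660871464692 slope 0.029655831971565377
hinge edge x at .218 0.6096095343035082 slope 0.027813306201597752 24
[[0.408  0.2792 0.0565]
 [0.4034 0.1701 0.0565]]
```

Request:
jog_arm:
  plan:
    - [[-0.3,0,-3],-0.035]
    - [[0,0,-4],0]
    - [[0,0,-4],0]
    - [[0,0,-4],0]
    - [[0,0,-3],0]
    - [[0,0,-1.3],0]
    - [[0,0,0],0]
    - [[0,0,0],0]

```text
clock: 2.15
tcp_pos: [0.405, 0.212, 0.1109]
orientation: [-2.25, -2.192, 0.0]
contact_force: [0.6, 0.5, 0.5]
grip_width: 0.0353
```

Request:
jog_arm:
  plan:
    - [[0,0,0],0]
    - [[0,0,0],0]
    - [[0,0,0],0]
    - [[0,0,0],0]
    - [[0,0,0],0]
    - [[0,0,0],0]
  hand: 0
  grip_force: 40

```text
clock: 2.75
tcp_pos: [0.4054, 0.2116, 0.1119]
orientation: [-2.251, -2.19, -0.003]
contact_force: [-2.9, 1.5, 7.6]
grip_width: 0.0105
```

```bash
python3 - <<'E'
import numpy as np
for T in (np.linspace(0,1.6,19),):
    P=np.c_[-.205*np.cos(T)+.016*np.sin(T),.016*np.cos(T)+.205*np.sin(T)]*100
    d=np.diff(P,axis=0); print([[round(a,1),round(-.029*a,2),round(b,1)] for a,b in d]); print(P[-1]-P[0])
E
```

```text
[[np.float64(0.2), np.float64(-0.01), np.float64(1.8)], [np.float64(0.4), np.float64(-0.01), np.float64(1.8)], [np.float64(0.5), np.float64(-0.02), np.float64(1.7)], [np.float64(0.7), np.float64(-0.02), np.float64(1.7)], [np.float64(0.8), np.float64(-0.02), np.float64(1.6)], [np.float64(1.0), np.float64(-0.03), np.float64(1.5)], [np.float64(1.1), np.float64(-0.03), np.float64(1.4)], [np.float64(1.2), np.float64(-0.04), np.float64(1.3)], [np.float64(1.4), np.float64(-0.04), np.float64(1.2)], [np.float64(1.5), np.float64(-0.04), np.float64(1.1)], [np.float64(1.5), np.float64(-0.04), np.float64(1.0)], [np.float64(1.6), np.float64(-0.05), np.float64(0.8)], [np.float64(1.7), np.float64(-0.05), np.float64(0.7)], [np.float64(1.7), np.float64(-0.05), np.float64(0.5)], [np.float64(1.8), np.float64(-0.05), np.float64(0.4)], [np.float64(1.8), np.float64(-0.05), np.float64(0.2)], [np.float64(1.8), np.float64(-0.05), np.float64(0.0)], [np.float64(1.8), np.float64(-0.05), np.float64(-0.1)]]
[22.69790797 18.84453963]
```

Request:
jog_arm:
  plan:
    - [[0.2,0,1.8],0]
    - [[0.4,0,1.8],0]
    - [[0.5,0,1.7],0]
    - [[0.7,0,1.7],0]
    - [[0.8,0,1.6],0]
    - [[1.0,-0.1,1.5],0]

```text
clock: 3.35
tcp_pos: [0.4394, 0.2106, 0.2125]
orientation: [-2.249, -2.189, 0.003]
contact_force: [-4.3, 5.3, -1.1]
grip_width: 0.0104
```

Request:
jog_arm:
  plan:
    - [[1.1,-0.1,1.4],0]
    - [[1.2,0,1.3],0]
    - [[1.4,0,1.2],0]
    - [[1.5,-0.1,1.1],0]
    - [[1.5,0,1.0],0]
    - [[1.6,-0.1,0.8],0]

```text
clock: 3.95
tcp_pos: [0.5217, 0.208, 0.2832]
orientation: [-2.246, -2.187, 0.003]
contact_force: [-15.7, -0.7, 28.1]
grip_width: 0.0102
```

Request:
jog_arm:
  plan:
    - [[1.7,0,0.7],0]
    - [[1.7,-0.1,0.5],0]
    - [[1.8,0,0.4],0]
    - [[1.8,-0.1,0.2],0]
    - [[1.8,0,0],0]
    - [[1.5,-0.1,-0.1],0]
    - [[0,0,0],0]
    - [[0,0,0],0]

```text
clock: 4.75
tcp_pos: [0.6291, 0.2046, 0.2996]
orientation: [2.251, 2.189, 0.009]
contact_force: [1.7, 1.3, 8.2]
grip_width: 0.0105
```

```bash
python3 - <<'E'
from h import *
snap("side","s1")
E
```

```text
(no output)
```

View pics/s1.png

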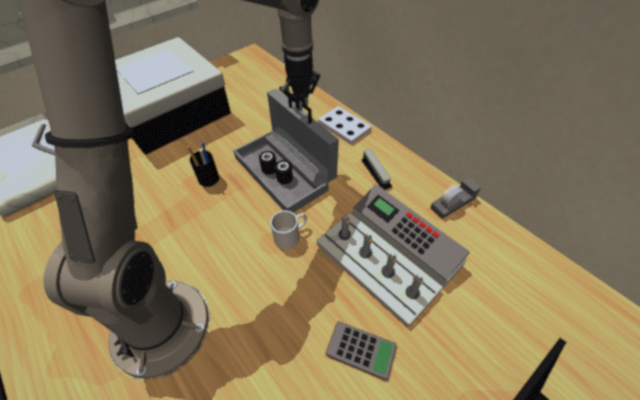

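The side view shows the lid open near 90°, with two rollers at (267,160) and (284,172). I'll release the bar, back off upwards and look into the case.

Request:
jog_arm:
  plan:
    - [[0,0,0],0]
    - [[0,0,0],0]
    - [[0,0,0],0]
    - [[0,0,1],0]
    - [[0,0,2],0]
    - [[0,0,3],0]
    - [[0,0,3],0]
    - [[-3,0,0],0]
    - [[-4,0,0],0]
    - [[-4,0,0],0]
    - [[0,0,-2],0]
    - [[0,0,0],0]
  hand: 4

```text
clock: 6.0
tcp_pos: [0.5153, 0.2037, 0.366]
orientation: [-2.25, -2.19, 0.004]
contact_force: [-0.4, 0.6, -0.4]
grip_width: 0.0401
```

```bash
python3 - <<'E'
from h import *
o=get_obs();print(o['tcp_pos'],o['contact_force'],o['grip_width'])
c,f=snap("wrist","w2");c,f=snap("top","t2");
w=cv2.imread("pics/w2.png"); t=cv2.resize(cv2.imread("pics/t2.png")[120:300,150:500],None,fx=1.6,fy=1.6)
cv2.imwrite("pics/t2c.png",t)
E
```

```text
[0.51533933 0.20365607 0.365982  ] [-0.44007226  0.56402183 -0.35063849] 0.04014318360855993
```

View pics/w2.png

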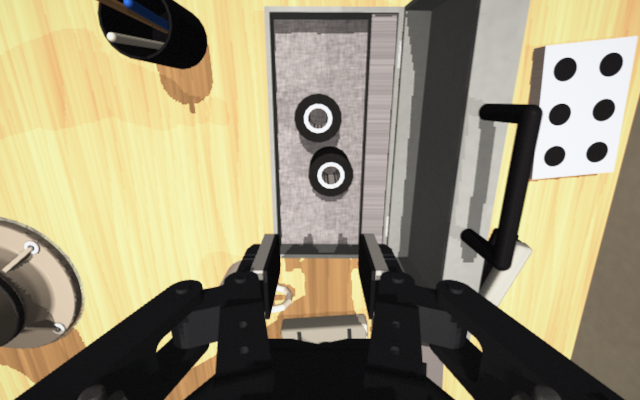

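Two rollers stand in the case, with hub rings at (319,117) and (331,175). The rest of the floor is empty, and the lid has settled open.

View pics/t2c.png

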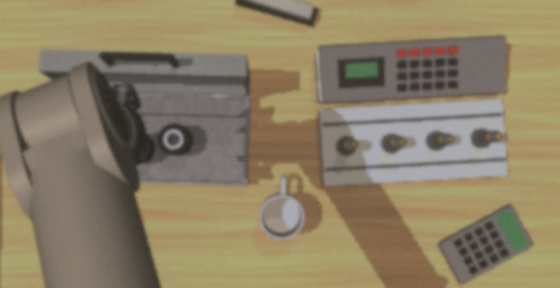

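```bash
cat >> h.py <<'E'
def rings(f,box,thr=200):
    "centres of bright hub rings inside box (u0,v0,u1,v1)"
    u0,v0,u1,v1=box; g=f[v0:v1,u0:u1].min(2); m=(g>thr).astype(np.uint8); out=[]
    n,l,st,ce=cv2.connectedComponentsWithStats(m)
    for i in range(1,n):
        if st[i,4]>40:
            cs,_=cv2.findContours((l==i).astype(np.uint8),cv2.RETR_EXTERNAL,cv2.CHAIN_APPROX_NONE)
            if len(cs[0])>=5:
                e=cv2.fitEllipse(cs[0]); out.append((e[0][0]+u0,e[0][1]+v0,*e[1]))
    return np.array(out)
E
python3 - <<'E'
from h import *
np.set_printoptions(precision=4,suppress=True)
c=get_calibration("wrist");f=cv2.imread("pics/w2.png")[:,:,::-1]
r=rings(f,(275,80,365,215));print(r);p=onto(c,r[:,:2],.066);print(p)
t=get_calibration("top");print(proj(t,p))
ft=cv2.imread("pics/t2.png")[:,:,::-1]
print("case L/R floor edges",onto(c,[(275,60),(277,180),(369,60),(362,180)],.04))
E
```

```text
[[317.5487 117.9718  27.329   28.1622]
 [330.3972 174.9522  25.2365  25.9023]]
[[0.518  0.2577 0.066 ]
 [0.532  0.1884 0.066 ]]
[[232.3114 211.2595]
 [257.4027 206.1419]]
case L/R floor edges [[0.469  0.3253 0.04  ]
 [0.4614 0.1771 0.04  ]
 [0.5815 0.3221 0.04  ]
 [0.575  0.1739 0.04  ]]
```

```bash
python3 - <<'E'
from h import *
np.set_printoptions(precision=4,suppress=True)
c=get_calibration("wrist");t=get_calibration("top");ft=cv2.imread("pics/t2.png")[:,:,::-1]
for thr in(120,140,160):
    r=rings(ft,(245,195,275,220),thr);print(thr,r)
    if len(r): print(onto(t,r[:1,:2],.066),two(c,[(330.4,175)],t,r[:1,:2]))
E
```

```text
120 [[257.828  206.6056  10.8003  11.3391]]
[[0.5307 0.1872 0.066 ]] [[0.5315 0.1876 0.063  0.0013]]
140 []
160 []
```

Request:
jog_arm:
  plan:
    - [[0.6,-0.2,-3],0.15]
    - [[0.6,-0.2,-3],0.15]
    - [[0.5,-0.2,-3],0.15]
    - [[0,-0.2,-3],0.15]
    - [[0,-0.2,0],0.15]
    - [[0,-0.2,0],0.05]
    - [[0,0,0],0]
    - [[0,0,0],0]
  hand: 7.0

```text
clock: 6.9
tcp_pos: [0.5352, 0.1917, 0.2474]
orientation: [1.225, 2.892, 0.001]
contact_force: [0.3, 0.6, 0.3]
grip_width: 0.0699
```

Request:
jog_arm:
  plan:
    - [[-0.4,-0.4,-3],0]
    - [[0,0,-4],0]
    - [[0,0,-4],0]
    - [[0,0,-2.5],0]
    - [[0,0,-0.9],0]
    - [[0,0,0],0]
    - [[0,0,0],0]

```text
clock: 7.6
tcp_pos: [0.5313, 0.1882, 0.1042]
orientation: [1.222, 2.893, 0.002]
contact_force: [0.0, -0.4, 0.2]
grip_width: 0.0698
```

Request:
jog_arm:
  plan:
    - [[0,0,0],0]
    - [[0,0,0],0]
    - [[0,0,0],0]
    - [[0,0,0],0]
    - [[0,0,0],0]
    - [[0,0,0],0]
  hand: 3
  grip_force: 60

```text
clock: 8.2
tcp_pos: [0.5312, 0.1881, 0.1049]
orientation: [1.221, 2.892, 0.004]
contact_force: [-0.6, -0.6, 6.3]
grip_width: 0.0542
```

Request:
jog_arm:
  plan:
    - [[0,0,3],0]
    - [[0,0,4],0]
    - [[0,0,4],0]
    - [[0,0,4],0]
    - [[0,-3,4],0]
    - [[0,-4,1],0]
    - [[0,-4,0],0]
    - [[0,-4,0],0]
    - [[0,-4,0],0]
    - [[0,-4,0],0]
    - [[0,-4,0],0]
    - [[0,-4,0],0]

```text
clock: 9.4
tcp_pos: [0.5299, -0.1238, 0.3041]
orientation: [1.221, 2.893, 0.002]
contact_force: [0.9, -0.7, -1.6]
grip_width: 0.0537
```

Request:
jog_arm:
  plan:
    - [[0,-4,0],0]
    - [[0,-4,0],0]
    - [[0,-2,0],0]
    - [[0,0,0],0]
    - [[0,0,0],0]

```text
clock: 9.9
tcp_pos: [0.53, -0.2222, 0.3035]
orientation: [1.223, 2.893, 0.001]
contact_force: [0.4, 0.8, -2.0]
grip_width: 0.054
```

```bash
python3 - <<'E'
from h import *
o=get_obs();print(o['tcp_pos'],o['contact_force'],o['grip_width'])
c,f=snap("wrist","w3");print(proj(c,[[.516,-.116,.122],[.519,-.196,.122],[.523,-.276,.122],[.526,-.356,.122]]))
np.save("c3.npy",c,allow_pickle=True)
E
```

```text
[ 0.53000292 -0.22218999  0.30351835] [ 0.35029603  0.80558627 -1.95835381] 0.053971155284969936
[[399.4871285   83.63423715]
 [329.46844293 159.50326337]
 [269.08359684 226.57868219]
 [215.07052078 285.00769765]]
```

View pics/w3.png

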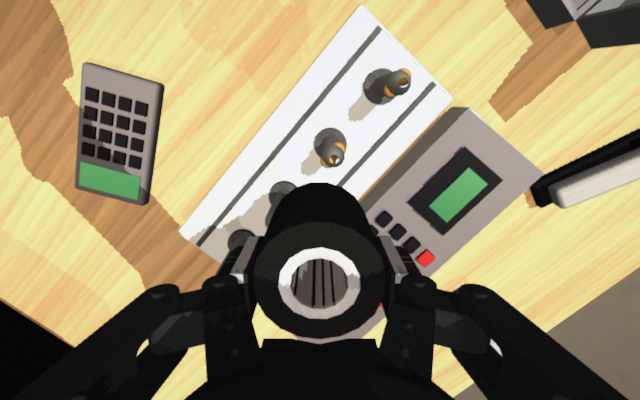

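```bash
python3 - <<'E'
import cv2,numpy as np
f=cv2.imread("pics/w3.png")
a=cv2.resize(f[60:120,355:425],None,fx=5,fy=5,interpolation=cv2.INTER_NEAREST)
b=cv2.resize(f[120:180,300:370],None,fx=5,fy=5,interpolation=cv2.INTER_NEAREST)
cv2.imwrite("pics/w3c.png",np.hstack([a,b]))
E
```

```text
(no output)
```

View pics/w3c.png

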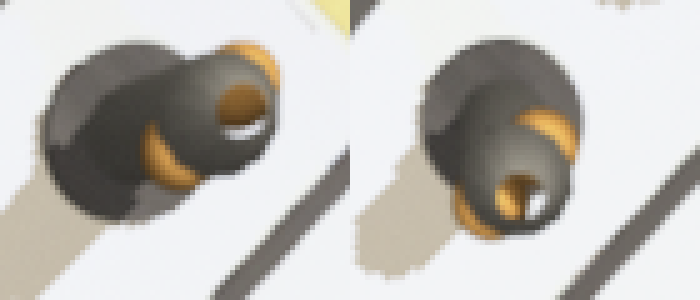

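The crops show the mirror-like shaft tips at pixels (403.4,82.2) and (334.4,159.4). The shoulder discs are centred near (380,86) and (330,144).

```bash
python3 - <<'E'
from h import *
np.set_printoptions(precision=4,suppress=True)
c=np.load("c3.npy",allow_pickle=True).item()
print("tips",onto(c,[(403.4,82.2),(334.4,159.4)],.122)); print("discs",onto(c,[(380,86),(330.2,144)],.036))
f=cv2.imread("pics/w3.png")[:,:,::-1]
r=rings(f,(250,230,390,335),200);print(r)
o=get_obs();R0=R.from_rotvec(o['orientation'])
for z in (.25,.26,.265,.27): print(onto(c,r[:1,:2],z)-o['tcp_pos'])
# tip heights by top view: project candidates
t=get_calibration("top")
for z in(.11,.122,.135): print(z,proj(t,onto(c,[(403.4,82.2),(334.4,159.4)],z)).ravel())
c,f=snap("top","t3"); g=cv2.resize(f[190:230,350:400,::-1],None,fx=10,fy=10,interpolation=cv2.INTER_CUBIC);cv2.imwrite("pics/t3c.png",g)
E
```

```text
tips [[ 0.5174 -0.1132  0.122 ]
 [ 0.5219 -0.1931  0.122 ]]
discs [[ 0.5158 -0.1139  0.036 ]
 [ 0.5211 -0.1927  0.036 ]]
[[318.0709 274.4197  48.5676  70.9893]]
[[ 0.0022 -0.0022 -0.0533]]
[[-0.0021  0.0023 -0.0433]]
[[-0.0043  0.0045 -0.0383]]
[[-0.0064  0.0067 -0.0333]]
0.11 [367.3201 209.8625 398.8076 207.9999]
0.122 [368.8347 210.3895 399.2173 208.5924]
0.135 [370.5132 210.9736 399.6713 209.2489]
```

```bash
python3 - <<'E'
from h import *
np.set_printoptions(precision=4,suppress=True)
c=np.load("c3.npy",allow_pickle=True).item();f=cv2.imread("pics/w3.png")
hsv=cv2.cvtColor(f,cv2.COLOR_BGR2HSV)
for thr in(110,150,180):
    m=((f.min(2)>thr)).astype(np.uint8);m[:235]=0;m[330:]=0;m[:,:270]=0;m[:,368:]=0
    cs,_=cv2.findContours(m,cv2.RETR_EXTERNAL,cv2.CHAIN_APPROX_NONE);k=max(cs,key=len);h=cv2.convexHull(k)
    e=cv2.fitEllipse(h);print(thr,e,cv2.boundingRect(k),(onto(c,[e[0]],.2655)-get_obs()['tcp_pos'])*1000)
E
```

```text
110 ((318.8330078125, 282.6671447753906), (71.94547271728516, 82.29564666748047), 88.79436492919922) (278, 247, 82, 72) [[ -1.7954   1.7577 -37.7491]]
150 ((318.7943420410156, 282.3367919921875), (70.91480255126953, 81.48880004882812), 89.15735626220703) (279, 247, 81, 71) [[ -1.9134   1.8566 -37.7491]]
180 ((318.6525573730469, 274.3083190917969), (53.25349044799805, 77.09963989257812), 88.48860931396484) (279, 247, 80, 41) [[ -4.5259   4.4617 -37.7491]]
```

Request:
jog_arm:
  plan:
    - [[-0.35,1.4,-2],0]
    - [[-0.3,1.35,-3],0]
    - [[0,0,-1.8],0]
    - [[0,0,0],0]
    - [[0,0,0],0]
    - [[0,0,0],0]

```text
clock: 10.6
tcp_pos: [0.5245, -0.1948, 0.2363]
orientation: [1.22, 2.892, 0.001]
contact_force: [0.2, -0.2, -1.8]
grip_width: 0.0537
```

```bash
python3 - <<'E'
from h import *
o=get_obs();print(o['tcp_pos'],o['contact_force'])
c,f=snap("wrist","w4");np.save("c4.npy",c,allow_pickle=True)
E
```

```text
[ 0.52453512 -0.19480345  0.23627105] [ 0.16687069 -0.20790199 -1.75777055]
```

View pics/w4.png

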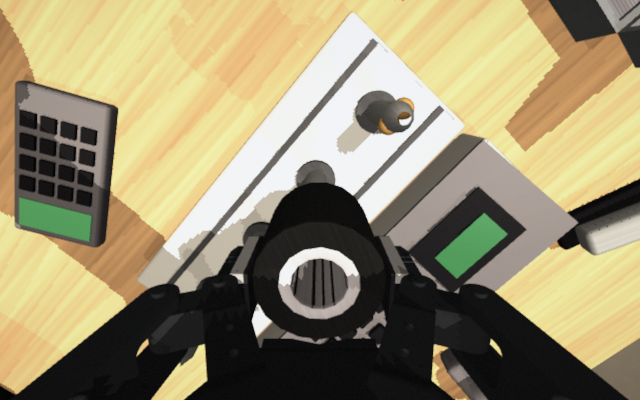

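The roller hangs over shaft 1. Its shoulder disc is visible at (315,175), and shaft 0's tip is at (404,117). I'll descend onto the taper while watching the force.

Request:
jog_arm:
  plan:
    - [[-0.1,0,-0.8],0]
    - [[0,0,-0.5],0]
    - [[0,0,-0.5],0]
    - [[0,0,-0.5],0]
    - [[0,0,-0.5],0]
    - [[0,0,0],0]

```text
clock: 11.25
tcp_pos: [0.5223, -0.1947, 0.2061]
orientation: [-1.221, -2.893, 0.001]
contact_force: [0.7, -0.4, -1.6]
grip_width: 0.0541
```

Request:
jog_arm:
  plan:
    - [[0,0,-0.7],0]
    - [[0,0,-0.7],0]
    - [[0,0,-0.7],0]
    - [[0,0,-0.7],0]
    - [[0,0,0],0]

```text
clock: 11.75
tcp_pos: [0.5218, -0.1951, 0.178]
orientation: [-1.222, -2.893, 0.001]
contact_force: [-1.4, -2.5, -7.9]
grip_width: 0.0539
```

Request:
jog_arm:
  plan:
    - [[0,0,-0.8],0]
    - [[0,0,-0.8],0]
    - [[0,0,-0.8],0]
    - [[0,0,-0.8],0]
    - [[0,0,-0.5],0]
    - [[0,0,0],0]

```text
clock: 12.35
tcp_pos: [0.5222, -0.1948, 0.141]
orientation: [-1.222, -2.893, 0.001]
contact_force: [-1.5, -2.0, -5.1]
grip_width: 0.0539
```

Request:
jog_arm:
  plan:
    - [[0,0,-0.4],0]
    - [[0,0,-0.4],0]
    - [[0,0,-0.3],0]
    - [[0,0,0],0]

```text
clock: 12.75
tcp_pos: [0.5229, -0.1953, 0.1347]
orientation: [1.223, 2.893, 0.003]
contact_force: [-15.4, 3.9, 42.6]
grip_width: 0.0538
```

Request:
jog_arm:
  plan:
    - [[0,0,0.4],0]
    - [[0,0,0],0]

```text
clock: 12.95
tcp_pos: [0.5228, -0.195, 0.1355]
orientation: [1.222, 2.893, 0.0]
contact_force: [-2.6, -3.7, 0.4]
grip_width: 0.0539
```

Request:
jog_arm:
  plan:
    - [[0,0,0],0]
    - [[0,0,0],0]
    - [[0,0,0],0]
    - [[0,0,0],0]
    - [[0,0,2],0]
    - [[0,0,3],0]
    - [[0,0,4],0]
    - [[0,0,4],0]
    - [[0,0,3],0]
    - [[0,0,0],0]
    - [[0,0,0],0]
  hand: 7

```text
clock: 14.05
tcp_pos: [0.5229, -0.1944, 0.2952]
orientation: [1.221, 2.894, 0.001]
contact_force: [-0.9, -0.1, -0.6]
grip_width: 0.0701
```

```bash
python3 - <<'E'
from h import *
o=get_obs();print(o['tcp_pos'],o['contact_force'])
c,f=snap("wrist","w5");np.save("c5.npy",c,allow_pickle=True)
s,f2=snap("side","s5")
a=cv2.imread("pics/w5.png")[100:400,170:470]; b=cv2.resize(cv2.imread("pics/s5.png")[190:330,300:440],(300,300),interpolation=cv2.INTER_CUBIC)
cv2.imwrite("pics/m5.png",np.hstack([a,b]))
E
```

```text
[ 0.52290178 -0.19441708  0.2952079 ] [-0.89786814 -0.08694808 -0.58021727]
```

View pics/m5.png

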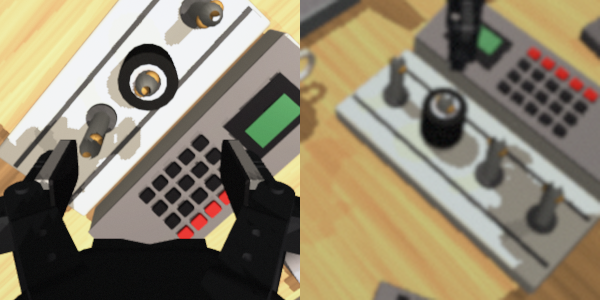

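The roller is on shaft 1, with both orange balls out above its hub and the roller sitting low on the deck. Now back to the case, looking again before the second grasp.

Request:
jog_arm:
  plan:
    - [[0,4,0.7],-0.08]
    - [[0,4,0.7],-0.08]
    - [[0,4,0.7],-0.08]
    - [[0,4,0.7],-0.08]
    - [[0,4,0.7],-0.08]
    - [[0,4,0.7],-0.08]
    - [[0,4,0.7],-0.08]
    - [[0,4,0.7],-0.08]
    - [[-0.3,4,0.7],-0.08]
    - [[-0.5,4,0.7],-0.08]
    - [[0,0,0],0]
    - [[0,0,0],0]

```text
clock: 15.35
tcp_pos: [0.514, 0.2063, 0.3633]
orientation: [-2.249, -2.194, 0.004]
contact_force: [0.1, -0.3, -0.4]
grip_width: 0.0703
```

```bash
python3 - <<'E'
from h import *
np.set_printoptions(precision=4,suppress=True)
o=get_obs();print(o['tcp_pos'],R.from_rotvec(o['orientation']).as_matrix()[:,1])
c,f=snap("wrist","w6");r=rings(f,(240,20,400,300),200);print(r);r=r[(r[:,2]>18)];p=onto(c,r[:,:2],.066);print(p)
t,ft=snap("top","t6");q=proj(t,p);print(q)
for a in q:
    b=[int(a[0]-14),int(a[1]-13),int(a[0]+14),int(a[1]+13)]; k=rings(ft,b,120);print(k)
    if len(k): print(two(c,r[:1,:2],t,k[:1,:2]))
E
```

```text
[0.514  0.2063 0.3633] [ 0.9997 -0.0248 -0.0021]
[[318.4973 120.6338  27.4913  28.1309]
 [277.6213 290.9243   5.3011  18.0277]]
[[0.5147 0.2571 0.066 ]]
[[232.5295 212.4516]]
[]
```

View pics/w6.png

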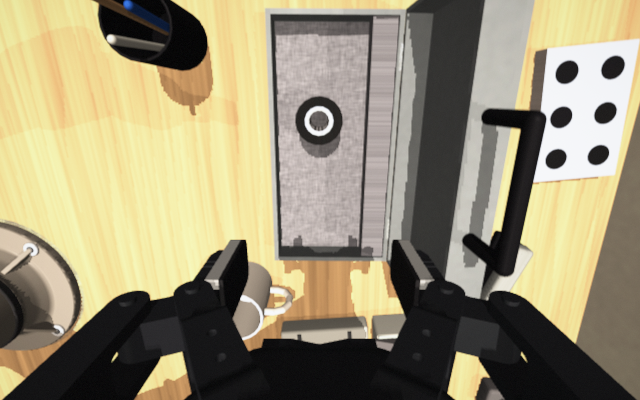

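Only the second roller is left in the case, at (318,121). That puts it at (0.516,0.257), so it hasn't moved. I'll grasp it with the jaws turned 45° again.

Request:
jog_arm:
  plan:
    - [[0.1,1,-3],0.14]
    - [[0.1,1,-4],0.14]
    - [[0,1,-4],0.14]
    - [[0,1,-3],0.14]
    - [[0,1,-2],0.14]
    - [[0,0.1,0],0.1]
    - [[0,0,0],0]
    - [[0,0,0],0]
  hand: 7

```text
clock: 16.25
tcp_pos: [0.5173, 0.2548, 0.205]
orientation: [1.229, 2.891, -0.0]
contact_force: [0.7, 0.2, 0.5]
grip_width: 0.0702
```

Request:
jog_arm:
  plan:
    - [[-0.1,0.2,-3],0]
    - [[0,0,-3],0]
    - [[0,0,-2.5],0]
    - [[0,0,-1.6],0]
    - [[0,0,0],0]
    - [[0,0,0],0]

```text
clock: 16.85
tcp_pos: [0.5163, 0.2579, 0.1046]
orientation: [1.224, 2.892, 0.001]
contact_force: [-0.0, -0.6, 0.0]
grip_width: 0.0698
```

Request:
jog_arm:
  plan:
    - [[0,0,0],0]
    - [[0,0,0],0]
    - [[0,0,0],0]
    - [[0,0,0],0]
    - [[0,0,0],0]
    - [[0,0,0],0]
  hand: 3
  grip_force: 60

```text
clock: 17.45
tcp_pos: [0.5163, 0.2581, 0.1058]
orientation: [1.223, 2.893, 0.002]
contact_force: [-1.6, -2.8, 6.6]
grip_width: 0.0552
```

Request:
jog_arm:
  plan:
    - [[0,0,3],0]
    - [[0,0,4],0]
    - [[0,0,4],0]
    - [[0,0,4],0]
    - [[0,-3,4],0]
    - [[0,-4,1],0]
    - [[0,-4,0],0]
    - [[0,-4,0],0]
    - [[0,-4,0],0]
    - [[0,-4,0],0]
    - [[0,-4,0],0]
    - [[0,-4,0],0]

```text
clock: 18.65
tcp_pos: [0.5153, -0.0534, 0.305]
orientation: [1.222, 2.893, 0.002]
contact_force: [0.7, -0.2, -1.9]
grip_width: 0.0551
```

Request:
jog_arm:
  plan:
    - [[0,-4,0],0]
    - [[0,-4,0],0]
    - [[0,0,0],0]
    - [[0,0,0],0]
    - [[0,0,0],0]

```text
clock: 19.15
tcp_pos: [0.5157, -0.1306, 0.3043]
orientation: [1.22, 2.895, 0.002]
contact_force: [0.1, 1.1, -1.6]
grip_width: 0.0552
```

```bash
python3 - <<'E'
from h import *
np.set_printoptions(precision=4,suppress=True)
o=get_obs();print(o['tcp_pos'],o['contact_force'],o['grip_width'])
c,f=snap("wrist","w7");np.save("c7.npy",c,allow_pickle=True)
m=((f.min(2)>130)).astype(np.uint8);m[:235]=0;m[330:]=0;m[:,:270]=0;m[:,368:]=0
cs,_=cv2.findContours(m,cv2.RETR_EXTERNAL,cv2.CHAIN_APPROX_NONE);k=max(cs,key=len);e=cv2.fitEllipse(cv2.convexHull(k))
print(e,(onto(c,[e[0]],o['tcp_pos'][2]-.038)-o['tcp_pos'])*1000)
print(proj(c,[.517,-.1134,.122]))
c4=np.load("c4.npy",allow_pickle=True).item();print("shaft0 from w4",onto(c4,[(404,117.5)],.122))
a=cv2.imread("pics/w7.png"); cv2.imwrite("pics/w7c.png",a)
E
```

```text
[ 0.5157 -0.1306  0.3043] [ 0.0596  1.1221 -1.6218] 0.05524541735344649
((318.73480224609375, 283.6020812988281), (71.19500732421875, 81.05664825439453), 90.08014678955078) [[ -1.114    2.8902 -38.    ]]
[[332.2475 176.9621]]
shaft0 from w4 [[ 0.5166 -0.1133  0.122 ]]
```

View pics/w7c.png

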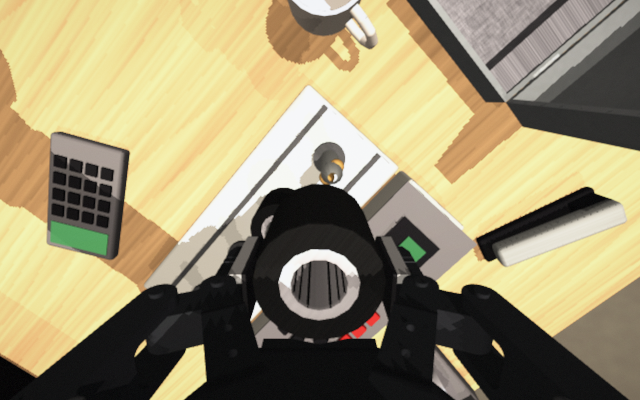

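Shaft 0's tip is at (332,178), just where predicted, and the roller's offset in the hand is about 2 mm.

Request:
jog_arm:
  plan:
    - [[0.3,0.8,-2],0]
    - [[0,0.8,-3],0]
    - [[0,0,-1.8],0]
    - [[0,0,0],0]
    - [[0,0,0],0]
    - [[0,0,0],0]

```text
clock: 19.8
tcp_pos: [0.5195, -0.1156, 0.2372]
orientation: [1.22, 2.893, 0.001]
contact_force: [0.0, -0.4, -1.7]
grip_width: 0.0553
```

Request:
jog_arm:
  plan:
    - [[-0.1,0,-0.8],0]
    - [[0,0,-0.5],0]
    - [[0,0,-0.5],0]
    - [[0,0,-0.5],0]
    - [[0,0,-0.5],0]
    - [[0,0,0],0]

```text
clock: 20.4
tcp_pos: [0.5172, -0.1156, 0.2071]
orientation: [-1.221, -2.893, 0.001]
contact_force: [0.2, 0.4, -1.5]
grip_width: 0.0554
```

Request:
jog_arm:
  plan:
    - [[0,0,-0.7],0]
    - [[0,0,-0.7],0]
    - [[0,0,-0.7],0]
    - [[0,0,-0.7],0]
    - [[0,0,0],0]

```text
clock: 20.9
tcp_pos: [0.5171, -0.1154, 0.1791]
orientation: [-1.221, -2.893, 0.001]
contact_force: [0.2, 0.8, -2.1]
grip_width: 0.0552
```

Request:
jog_arm:
  plan:
    - [[0,0,-0.8],0]
    - [[0,0,-0.8],0]
    - [[0,0,-0.8],0]
    - [[0,0,-0.8],0]
    - [[0,0,-0.5],0]
    - [[0,0,0],0]

```text
clock: 21.5
tcp_pos: [0.5173, -0.1155, 0.1421]
orientation: [-1.221, -2.893, 0.001]
contact_force: [-1.6, 0.3, -3.8]
grip_width: 0.0553
```

Request:
jog_arm:
  plan:
    - [[0,0,-0.3],0]
    - [[0,0,-0.3],0]
    - [[0,0,-0.1],0]
    - [[0,0,0],0]

```text
clock: 21.9
tcp_pos: [0.5179, -0.1158, 0.136]
orientation: [1.222, 2.894, 0.0]
contact_force: [-1.1, 0.4, -1.8]
grip_width: 0.0554
```

Not yet on the shoulder, so a little further.

Request:
jog_arm:
  plan:
    - [[0,0,-0.2],0]
    - [[0,0,-0.2],0]
    - [[0,0,0],0]

```text
clock: 22.2
tcp_pos: [0.518, -0.116, 0.1356]
orientation: [1.223, 2.894, 0.004]
contact_force: [-14.5, 4.3, 41.8]
grip_width: 0.0552
```

Request:
jog_arm:
  plan:
    - [[0,0,0.4],0]
    - [[0,0,0],0]

```text
clock: 22.4
tcp_pos: [0.5179, -0.1156, 0.1365]
orientation: [1.221, 2.893, 0.001]
contact_force: [-0.4, 1.1, -1.3]
grip_width: 0.0552
```

Request:
jog_arm:
  plan:
    - [[0,0,0],0]
    - [[0,0,0],0]
    - [[0,0,0],0]
    - [[0,0,0],0]
    - [[0,0,2],0]
    - [[0,0,3],0]
    - [[0,0,4],0]
    - [[0,0,4],0]
    - [[0,0,4],0]
    - [[0,0,4],0]
    - [[0,0,3],0]
    - [[0,0,0],0]
  hand: 7

```text
clock: 23.6
tcp_pos: [0.5195, -0.1164, 0.3804]
orientation: [1.219, 2.887, 0.005]
contact_force: [-0.2, -0.1, -0.2]
grip_width: 0.0704
```

Request:
jog_arm:
  plan:
    - [[0.8,4,0],-0.1]
    - [[0.8,4,0],-0.1]
    - [[0.8,4,0],-0.1]
    - [[0.8,4,0],-0.1]
    - [[0.8,4,0],-0.1]
    - [[0.8,4,0],-0.1]
    - [[0.8,4,0],-0.1]
    - [[0.8,4,0],-0.1]
    - [[0,0,0],0]
    - [[0,0,0],0]
  hand: 4

```text
clock: 24.6
tcp_pos: [0.5813, 0.2054, 0.3743]
orientation: [-2.249, -2.193, 0.004]
contact_force: [0.2, -1.4, -0.3]
grip_width: 0.0401
```

```bash
python3 - <<'E'
from h import *
np.set_printoptions(precision=4,suppress=True)
o=get_obs();print(o['tcp_pos'],R.from_rotvec(o['orientation']).as_matrix()[:,1],o['grip_width'])
c,f=snap("wrist","w8");s,f2=snap("side","s8");np.save("c8.npy",c,allow_pickle=True)
print(proj(c,[[.645,.28,.2436],[.642,.17,.2436]]))
a=cv2.imread("pics/w8.png")[:300,200:500]; b=cv2.resize(cv2.imread("pics/s8.png")[190:310,310:430],(480,480),interpolation=cv2.INTER_CUBIC)
m=np.zeros((480,780,3),np.uint8);m[:300,:300]=a;m[:,300:]=b;cv2.imwrite("pics/m8.png",m)
E
```

```text
[0.5813 0.2054 0.3743] [ 0.9997 -0.0251 -0.0018] 0.04008463650013895
[[417.7124  97.0087]
 [403.2351 255.1495]]
```

View pics/m8.png

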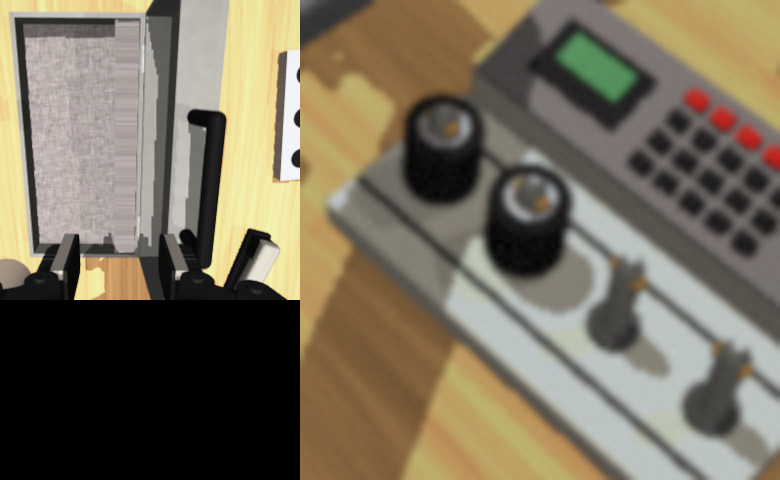

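Both rollers sit at the same low height with their balls out, and the case is empty. In the wrist frame the bar is near column 412, which gives x≈0.645. Next I'll pinch it.

Request:
jog_arm:
  plan:
    - [[3,0.4,0],0]
    - [[3.3,0.4,0],0]
    - [[0,0,-2],0]
    - [[0,0,-3],0]
    - [[0,0,-2.6],0]
    - [[0,0,0],0]
    - [[0,0,0],0]
    - [[0,0,0],0]
  hand: 4

```text
clock: 25.5
tcp_pos: [0.6456, 0.2117, 0.302]
orientation: [2.253, 2.188, 0.004]
contact_force: [0.3, 0.5, -0.1]
grip_width: 0.0399
```

Request:
jog_arm:
  plan:
    - [[0,0,0],0]
    - [[0,0,0],0]
    - [[0,0,0],0]
    - [[0,0,0],0]
    - [[0,0,0],0]
    - [[0,0,0],0]
  hand: 0
  grip_force: 40

```text
clock: 26.1
tcp_pos: [0.643, 0.2124, 0.3015]
orientation: [-2.25, -2.189, 0.003]
contact_force: [-9.8, -1.2, 9.6]
grip_width: 0.0103
```

```bash
python3 - <<'E'
import numpy as np
T=np.linspace(1.65,0,37)
P=np.c_[-.205*np.cos(T)+.016*np.sin(T),.016*np.cos(T)+.205*np.sin(T)]*100
Q=np.round(P,1);d=np.round(np.diff(Q,axis=0),1);print(d.tolist(),P[-1]-P[0],P[12],P[24])
E
```

```text
[[-0.9, 0.1], [-1.0, 0.1], [-0.9, 0.1], [-0.9, 0.0], [-1.0, -0.1], [-0.9, -0.1], [-1.0, -0.1], [-0.9, -0.2], [-0.9, -0.2], [-0.9, -0.3], [-0.9, -0.3], [-0.9, -0.3], [-0.8, -0.4], [-0.9, -0.4], [-0.8, -0.5], [-0.8, -0.5], [-0.8, -0.5], [-0.7, -0.6], [-0.8, -0.6], [-0.7, -0.6], [-0.6, -0.7], [-0.7, -0.6], [-0.6, -0.8], [-0.5, -0.7], [-0.6, -0.8], [-0.5, -0.8], [-0.4, -0.8], [-0.5, -0.9], [-0.3, -0.8], [-0.4, -0.9], [-0.3, -0.9], [-0.3, -0.9], [-0.2, -0.9], [-0.2, -0.9], [-0.1, -1.0], [-0.1, -0.9]] [-23.71696227 -18.70913966] [-7.87278871 18.99550468] [-16.64045314  12.07912743]
```

Request:
jog_arm:
  plan:
    - [[-0.9,0,0.1],0]
    - [[-1.0,0.1,0.1],0]
    - [[-0.9,0,0.1],0]
    - [[-0.9,0,0],0]
    - [[-1.0,0.1,-0.1],0]
    - [[-0.9,0,-0.1],0]
    - [[-1.0,0,-0.1],0]
    - [[-0.9,0,-0.2],0]
    - [[-0.9,0.1,-0.2],0]
    - [[-0.9,0,-0.3],0]
    - [[-0.9,0,-0.3],0]
    - [[-0.9,0,-0.3],0]

```text
clock: 27.3
tcp_pos: [0.5325, 0.2159, 0.2864]
orientation: [-2.251, -2.19, -0.0]
contact_force: [2.7, 2.8, -2.6]
grip_width: 0.0102
```

Request:
jog_arm:
  plan:
    - [[-0.8,0,-0.4],0]
    - [[-0.9,0.1,-0.4],0]
    - [[-0.8,0,-0.5],0]
    - [[-0.8,0,-0.5],0]
    - [[-0.8,0.1,-0.5],0]
    - [[-0.7,0,-0.6],0]
    - [[-0.8,0,-0.6],0]
    - [[-0.7,0,-0.6],0]
    - [[-0.6,0.1,-0.7],0]
    - [[-0.7,0,-0.6],0]
    - [[-0.6,0,-0.8],0]
    - [[-0.5,0,-0.7],0]

```text
clock: 28.5
tcp_pos: [0.4455, 0.2185, 0.2171]
orientation: [-2.251, -2.19, 0.002]
contact_force: [-3.4, 2.7, 3.2]
grip_width: 0.0104
```

Request:
jog_arm:
  plan:
    - [[-0.6,0.1,-0.8],0]
    - [[-0.5,0,-0.8],0]
    - [[-0.4,0,-0.8],0]
    - [[-0.5,0,-0.9],0]
    - [[-0.3,0,-0.8],0]
    - [[-0.4,0,-0.9],0]
    - [[-0.3,0,-0.9],0]
    - [[-0.3,0,-0.9],0]
    - [[-0.2,0,-0.9],0]
    - [[-0.2,0,-0.7],0]
    - [[-0.1,0,-0.5],0]
    - [[0,0,0],0]

```text
clock: 29.7
tcp_pos: [0.4084, 0.2197, 0.1282]
orientation: [-2.252, -2.191, 0.001]
contact_force: [-3.9, 3.8, 0.6]
grip_width: 0.0102
```

Request:
jog_arm:
  plan:
    - [[-0.1,0,-0.3],0]
    - [[-0.1,0,-0.3],0]
    - [[0,0,-0.3],0]
    - [[-0.1,0,-0.3],0]
    - [[0,0,-0.2],0]
    - [[0,0,-0.1],0]
    - [[0,0,0],0]
    - [[0,0,0],0]

```text
clock: 30.5
tcp_pos: [0.4062, 0.2196, 0.1141]
orientation: [2.252, 2.19, 0.002]
contact_force: [1.6, 3.6, -0.4]
grip_width: 0.0103
```

Request:
jog_arm:
  plan:
    - [[0,0,-0.2],0]
    - [[0,0,-0.1],0]
    - [[0,0,0],0]

```text
clock: 30.8
tcp_pos: [0.406, 0.2197, 0.1109]
orientation: [2.252, 2.19, 0.001]
contact_force: [0.0, 4.9, -0.4]
grip_width: 0.0104
```

Request:
jog_arm:
  plan:
    - [[0,0,-0.1],0]
    - [[0,0,-0.1],0]
    - [[0,0,0],0]

```text
clock: 31.1
tcp_pos: [0.4058, 0.2196, 0.1089]
orientation: [2.252, 2.19, 0.001]
contact_force: [1.0, 6.7, 0.1]
grip_width: 0.0104
```

Request:
jog_arm:
  plan:
    - [[0,0,-0.1],0]
    - [[0,0,-0.1],0]
    - [[0,0,0],0]

```text
clock: 31.4
tcp_pos: [0.4058, 0.2196, 0.108]
orientation: [-2.252, -2.189, -0.001]
contact_force: [-4.7, 3.0, 19.8]
grip_width: 0.0105
```

Contact came in at 20 N, so the lid is down on its rim. I'll release, open the fingers only slightly, rise and check.

Request:
jog_arm:
  plan:
    - [[0,0,0],0]
    - [[0,0,0],0]
    - [[0,0,0],0]
    - [[0,0,0],0]
    - [[0,0,1],0]
    - [[0,0,3],0]
    - [[0,0,4],0]
    - [[0,0,4],0]
    - [[0,0,4],0]
    - [[0,0,4],0]
    - [[0,0,0],0]
    - [[0,0,0],0]
  hand: 3.5

```text
clock: 32.6
tcp_pos: [0.4058, 0.2193, 0.308]
orientation: [-2.252, -2.19, -0.004]
contact_force: [-1.3, 0.1, -0.1]
grip_width: 0.0347
```

```bash
python3 - <<'E'
from h import *
o=get_obs();print(o['tcp_pos'],o['contact_force'])
c,f=snap("side","s9");c,f=snap("top","t9");c,f=snap("wrist","w9")
d=np.abs(cv2.imread("pics/t9.png").astype(int)-cv2.imread("pics/top0.png")).max(2)
m=np.hstack([cv2.resize(cv2.imread("pics/s9.png")[100:340,180:480],(400,320)),cv2.resize(cv2.imread("pics/t9.png")[50:310,170:490],(394,320))]);cv2.imwrite("pics/m9.png",m)
E
```

```text
[0.40578587 0.2192871  0.30803726] [-1.2981786   0.07088347 -0.12405972]
```

View pics/m9.png

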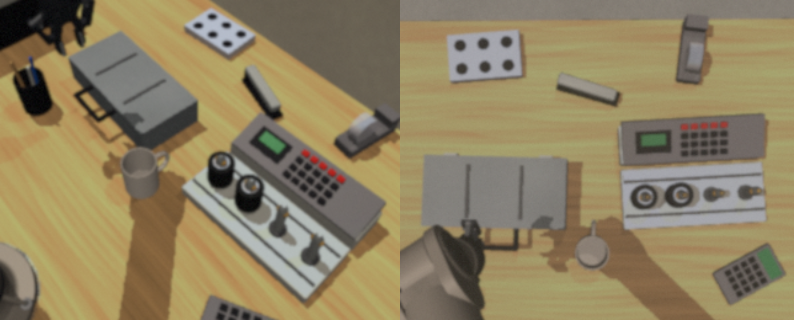

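The lid is shut, both rollers are on their shafts with the hubs around the shaft tops, and the bystanders haven't moved.

```bash
python3 -c "
from bench import *
print(hand_in())"
```

```text
the job is handed in; nothing more can be done
None
```

The job is done and handed in at about 33 s of the 210 s allowed. I opened the lid past its balance point until it stayed open. The case held two rollers, and I pushed them home on shaft1 and shaft0. I then lowered the lid by its handle until it shut.

- **Rollers:** Each stopped firmly on its shoulder at about 42 N, at the expected height. The pictures show both at the same low height with the sprung balls out above their hubs. I felt no clear click in the force readings as either passed the balls. The 42 N went through the gripped roller; the gripper body itself touched nothing that I could see.
- **Lid:** It came down in small steps with no force until it met the rim at about 20 N, 3 to 6 mm lower than I had worked out. I put that down to the bar slipping slightly in the pads. The final pictures show it shut.
- **Other things:** The final side and top pictures show the case empty-handed and shut, and the mug, pen pot, stapler and calculator where they were at the start. I compared them by eye only. I saw no roller knocked aside.

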